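# Snap the amber lamp into the display light's spring clips

### The job

Take the amber lamp out of the spare rack by its ends, lay it down lens up on the open table and let go, then take it again across its middle and push it straight down between the two copper spring clips of the lamp holder until it snaps in, lens up. Let go and press down on its top with the fingertips to make sure that it is fully home, without forcing it. Leave the blue lamp in its slot and do not push the other things about.

Things in the scene. Friction and masses are not known exactly. Their poses are not given: they have to be found in the camera images.
- lamp_amber: the lamp to fit: LED bar, amber lens on top, silver finned sides, 64 mm long tip to tip (x). Square body 46 x 22 x 22 mm; a brass cap 9 mm long, 14 wide, 16 high on each end, chamfered above and below over the outer 3.5 mm to a flat tip 6 mm high. Origin: centre of the underside; the tips' axis is 11 mm above it; z points up through the lens. Both ways round along x are alike. 70 to 140 g
- lamp_blue: the other lamp in the rack, of the same make and size but with a blue lens; it stays where it is. Origin: centre of its underside
- rack: fixed grey rack, 42 (x) x 116 (y) x 39 mm; origin under its middle, on the table. Two open slots along x, 28 mm either side of its middle in y, one lamp in each (which differs), floors 16 mm above the table. The walls stand 1 mm above the lamps' tops, 1.7 mm from their sides: no room for fingers. The lamps' ends overhang by 7 to 15 mm and can be pinched end to end from above
- holder: fixed white lamp holder, base 112 (x) x 74 (y) x 14 mm; origin under its middle, on the table. A copper spring clip stands at each end in x. The lamp goes in straight down, its x along the holder's x, lens up. Black cheeks 24 to 27 mm from the middle in x, flared, 52 mm high, guide its caps with 1.8 mm play in y. Within 20 mm of the middle in x all beside the lamp is free down to the base
- seat (a point): point on the holder, 30 mm above the table, where the lamp's origin lies when home; axes as the holder's. It is level with the tops of two rigid black ledges (14 mm wide, 17 to 22 mm from the middle in x) on which the lamp's underside then rests. Its chamfers meet the clips' beads about 16 mm above home; the push peaks at 12, and from 4 mm above home the clips pull it down
- bead_a (a point): middle of the inward-rolled bead (6 mm thick, along y) of the clip at the holder's +x end, 48.5 mm above the table. The lamp's tip must spread each bead 3.5 mm outwards; together they take about 10 to 15 N of downward push. The clips are slippery, about 60 mm high and give along x only
- bead_b (a point): the same on the clip at the holder's -x end; the free gap between the two beads is 57 mm
- jar_2: small sweets jar with a red lid, 70 mm across, 90 mm high; bystander; origin under its middle
- mint_tin: red hinged tin, 62 x 94 x 24 mm; bystander; origin under its middle
- ribbon_gold: reel of gold ribbon lying flat, 60 mm across, 16 mm high; bystander; origin in its underside. It lies before the big round display stand at the back of the table, whose top is 245 to 280 mm above the table and comes to within 0.57 m of the robot's base axis straight ahead: keep arm and gripper clear of it
- tape_roll: roll of tape lying flat, 73 mm across, 18 mm high; bystander; origin under its middle
- ribbon_pink: reel of pink ribbon lying flat, about 70 mm across, 26 mm high; bystander; origin in its underside
Mind the look-alikes: they are no part of the job. What is shaped like the lamp_amber but purple is not meant.

How it is judged (in metres and radians):
On the way, in this order (a step that is already met when the one before it is completed fails the run):
1. the amber lamp lies on the table, lens up, clear of the rack, and the fingers have let go of it (height (world z) of lamp_amber below 0.006 m and angle between lamp_amber's own z axis and vertical below 0.12 rad and linear speed of lamp_amber below 0.02 m/s and contact force between the fingers and lamp_amber below 0.3 N), for 0.2 s.
2. the fingertips press down on the lamp's top (more than 3 N) while it sits fully home in the clips (distance between lamp_amber and seat below 0.004 m and angle between the x axis of lamp_amber and the x axis of seat, either way round below 0.08 rad and angle between lamp_amber's own z axis and vertical below 0.12 rad and contact force between the fingers and lamp_amber above 3 N and z of the grasp point in the frame of lamp_amber above 0.03 m), for 0.1 s.
At the end, for the whole second after the job is handed in: The amber lamp is at rest fully home in the clips, let go: the centre of its underside within 4 mm of the seat point, its length within 0.08 rad of the holder's, its lens up within 0.12 rad (distance between lamp_amber and seat below 0.004 m and angle between the x axis of lamp_amber and the x axis of seat, either way round below 0.08 rad and angle between lamp_amber's own z axis and vertical below 0.12 rad and contact force between the fingers and lamp_amber below 0.3 N and linear speed of lamp_amber below 0.02 m/s); the robot touches nothing.
It fails at once if the lamp is forced against the holder (more than 60 N) (contact force between lamp_amber and holder above 60 N).
It fails at once if the blue lamp is moved by more than 15 mm (distance of lamp_blue from where it was at the start of the episode above 0.015 m).
It fails at once if a bystander is moved by more than 30 mm (distance of any of jar_2, mint_tin, ribbon_gold, tape_roll, ribbon_pink from where it was at the start of the episode above 0.03 m).
It also fails if it takes over 70 s, if anything falls off the work surface, if the arm or the gripper's body presses on something with over 40 N, if the wrist force passes 120 N, or if a joint passes its speed limit or range.

### The arm

A 6-joint arm with a two-finger parallel gripper is mounted at the origin on a cart in front of the work surface, level with it; the furniture and walls round the work are solid. World frame = base frame: x ahead of the robot, y to its left, z up, the work surface at z = 0. Lengths are in mm, angles in rad, forces in N, time in s.
With the tool pointing down it reaches from about 250 to 725 mm from the base axis. Payload 9.7 kg.
Tool frame: the origin (TCP) lies midway between the tips of the shut fingers; the grasp point (between the pads) lies 19 mm behind it; z points along the fingers, y is the line along which they close (so a half turn about z gives the same grasp; the last joint's range is limited). The gripper opens to 85 mm and grips with 20 to 120 N. Pads are 22 mm wide; open, the fingers measure 114 mm over their backs; the gripper's body (76 mm by 85 mm) begins 54 mm behind the grasp point. The pads swing forward as they close: fully open they stand 13 mm farther back than shut.
Start: joints at [-1.199, 0.087, 0.176, 1.66, 0, 1.571], TCP at [199.808, -512.419, 231.284] pointing down, gripper open.
Joint ranges: [-3.13, 3.13], [-0.85, 1.81], [-1.15, 1.24], [-2.2, 2.28], [-1.44, 1.52], [-3.14, 3.14]. Speed limits (rad/s): [2.22, 2.22, 2.57, 3.14, 3.14, 3.14].

### API

Orientations are given as a rotation vector (axis times angle).
In Python, from bench import * gives the robot as it stands. The module is installed in compiled form; this text tells all that it offers.
- The arm moves only by the tool step_arm, never from a script. Its argument "moves" is a list of rows, each an object with "turn": the turn, a rotation vector about the tool's x, y, z in degrees, a list of three; "linear": the shift along the tool's x, y, z in m, a list of three; "claw": the closure, from -1 (fully open) to 1 (shut), so that 0 is half open. In form: [{"turn": [rx, ry, rz], "linear": [x, y, z], "claw": claw}, ...]. A call has 1 to 10 rows; each row shifts and turns the commanded pose from where the row before left it, along the tool's axes as they then stand; what a row does not reach is not made up. A row lasts 1/8 s, in which the tool goes at most 62.5 mm and 10.7 degrees, less where a joint would pass 70% of its speed; a pose out of reach is approached as far as the arm can. A call is refused whole if a number of a shift passes 0.0625 or a number of a turn 10.7, either way. A call with a gripper value outside its range is refused whole. The fingers move at their own pace and stop on an object; "force" is the grip in N (left out, the last holds). Time passes only in rows, so rows that do not move let the fingers close. It gives the time, the measured TCP pose, the force, the opening and the grip force at its end, in the units of the state.
- read_state(): the state, without advancing time (a new reading comes with each control period).
- read_camera(name): name is "side" or "top"; returns the picture (480x640x3 uint8, blue, green, red); there is no depth.
- get_calibration(name): a dict with "fx", "fy", "cx", "cy" (pixels), "dist" ([k1, k2, p1, p2, k3] as OpenCV has them; the pictures are not rectified), "origin" and "orientation" of the camera in the world. Camera axes: x right, y up, looking along -z (the intrinsics and any distortion apply to the point x, -y, -z); pixel columns grow to the right and rows downward; lengths in mm; the calibration is good to about 2 mm. A picture is of the moment at which its call begins. get_calibration takes no time and is no camera call.
- job_done(): hands the job in; it is judged then, once.
The state is a dict: "time_s": time; "qpos": joint angles; "joint_vel": joint speeds; "joint_efforts": joint torques, N m; "position": TCP position; "orientation": TCP orientation; "force": force on the tool from outside, world axes, zero at the start; "moment": the same for the moment, N m; "width": finger opening in mm; "finger_force": force on a finger pad.
Only numpy, scipy, OpenCV 4.12 (cv2) and the standard library are available. Lean on these libraries where they do the work, as an engineer would, in place of code of your own. Each camera call takes 0.05 s, during which the arm holds its last target. There are 200 camera calls.

## Working session

There is one attempt and no reset: what is moved stays moved. The work goes in short steps, Python scripts to look and compute and a tool call to move; the robot and the scene stay as the last step left them, time stands still between calls to the robot, and variables do not carry over. Pictures are saved under pics/ and viewed, at most 10 in all, crops included, and the job is handed in when it is done.

Besides the shell and the picture viewer there is one more tool, called after "Emit:" in YAML: its name, and indented under it one key for each argument. step_arm: Moves the arm, as the interface text tells. Its arguments: {"type":"object","properties":{"moves":{"type":"array"},"force":{"type":"number"}},"required":["moves"]}

```bash
mkdir -p pics
python3 - <<'E'
from bench import *
import cv2
for n in("top","side"):
    cv2.imwrite(f"pics/{n}0.png",read_camera(n)); print(n,get_calibration(n))
print(read_state())
E
```

```text
top {'fx': 463.6438514997186, 'fy': 463.6438514997186, 'cx': 316.39114033160007, 'cy': 241.34740921111387, 'dist': array([-0.07099962,  0.        ,  0.        ,  0.        ,  0.        ]), 'origin': array([ 295.43127051,  -20.32418794, 1043.00319882]), 'orientation': array([ 0.14405171, -0.13009964, -1.55673358])}
side {'fx': 511.8829548188522, 'fy': 511.8829548188522, 'cx': 312.2130918315578, 'cy': 236.83280864430787, 'dist': array([-0.05734325,  0.        ,  0.        ,  0.        ,  0.        ]), 'origin': array([  47.40956085, -917.37598842,  638.55189204]), 'orientation': array([ 1.02449613, -0.22725424, -0.44849511])}
{'time_s': 0.1, 'qpos': array([-1.19899981e+00,  8.74071117e-02,  1.75216333e-01,  1.65979346e+00,
        3.63137421e-05,  1.57079549e+00]), 'joint_vel': array([ 0.00157419, -0.00091981,  0.00093848,  0.00091118, -0.00011931,
        0.00219542]), 'joint_efforts': array([ 9.88869870e-04, -5.21562803e+01,  4.65650976e+01,  1.60376891e-02,
        5.69621227e-05,  3.68357291e-06]), 'position': array([ 199.74577678, -512.23029168,  230.65436198]), 'orientation': array([-3.08631079e+00, -5.80442891e-01,  2.88718232e-04]), 'force': array([-0.61620123, -0.80458995,  0.02251436]), 'moment': array([ 0.0048293 ,  0.0213788 , -0.01219318]), 'finger_force': 0.0, 'width': 85.50791971043911}
```

View pics/top0.png

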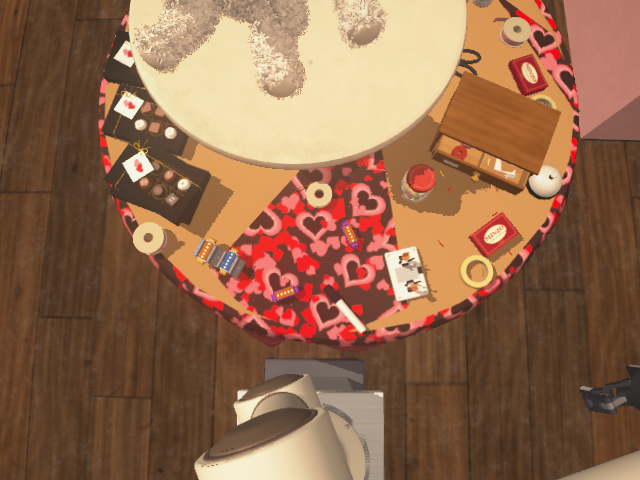

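View pics/side0.png

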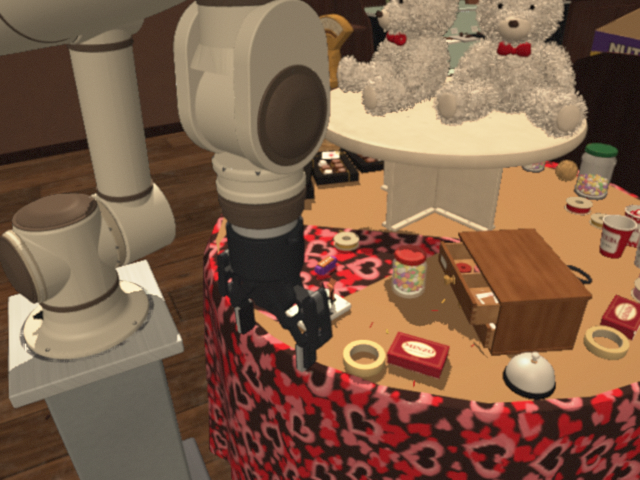

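The top view shows the rack at about (218,256), with an orange-striped lamp at (204,250) and a blue one at (228,262). Purple look-alikes lie at (350,235) and (285,293), and the holder is at (407,273). In the side view the arm hides the rack and most of the holder.

Candidates for the amber lamp are (204,250) amber, in the rack; (228,262) blue; (350,235) purple; and (285,293) purple. I'll check the choice in a close crop.

```bash
cat > h.py <<'E'
from bench import *
import cv2, numpy as np
from scipy.spatial.transform import Rotation as R
def cal(n):
    c=get_calibration(n); K=np.array([[c['fx'],0,c['cx']],[0,c['fy'],c['cy']],[0,0,1]]); return c,K
def ray(n,px):
    c,K=cal(n); u=cv2.undistortPoints(np.array(px,float).reshape(-1,1,2),K,c['dist']).reshape(-1,2)
    d=np.c_[u[:,0],-u[:,1],-np.ones(len(u))]@R.from_rotvec(c['orientation']).as_matrix().T
    return c['origin'],d/np.linalg.norm(d,axis=1)[:,None]
def plane(n,px,z):
    o,d=ray(n,px); return o+d*((z-o[2])/d[:,2])[:,None]
def proj(n,P):
    c,K=cal(n); p=(np.atleast_2d(P)-c['origin'])@R.from_rotvec(c['orientation']).as_matrix()
    p=p*[1,-1,-1]; return cv2.projectPoints(p,np.zeros(3),np.zeros(3),K,c['dist'])[0].reshape(-1,2)
def tri(pa,pb):
    (a,d),(b,e)=ray("top",[pa]),ray("side",[pb]); d,e=d[0],e[0]
    s=np.linalg.lstsq(np.c_[d,-e],b-a,rcond=None)[0]; p,q=a+s[0]*d,b+s[1]*e; return (p+q)/2,np.linalg.norm(p-q)
E
python3 - <<'E'
from h import *
im=cv2.imread("pics/top0.png")
a=cv2.resize(im[225:295,180:260],None,fx=5,fy=5,interpolation=2); b=cv2.resize(im[238:308,370:450],None,fx=5,fy=5,interpolation=2)
cv2.imwrite("pics/crop0.png",np.hstack([a,b]))
for p,z in[((204,250),38),((228,262),38),((350,235),22),((285,293),22),((407,273),14),((320,195),16),((418,180),90),((477,270),18),((495,233),24),((150,237),26)]: print(p,plane("top",[p],z).round())
E
```

```text
(204, 250) [[451. 237.  38.]]
(228, 262) [[425. 183.  38.]]
(350, 235) [[491. -85.  22.]]
(285, 293) [[360.  57.  22.]]
(407, 273) [[ 407. -213.   14.]]
(320, 195) [[585. -17.  16.]]
(418, 180) [[ 599. -227.   90.]]
(477, 270) [[ 415. -370.   18.]]
(495, 233) [[ 498. -413.   24.]]
(150, 237) [[482. 366.  26.]]
```

View pics/crop0.png

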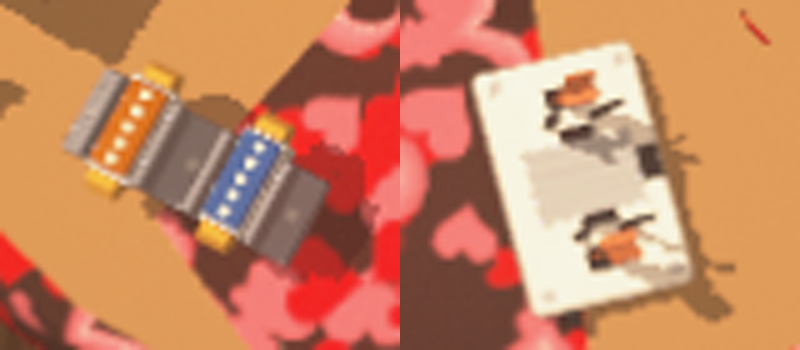

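The crop confirms the amber lamp is the outer one in the rack. Its caps are at about (212,240) and (200.5,261), and the blue lamp is beside it. The holder's clips are at about (485,257) and (492,285). Next I'll measure axes with masks.

Run:
```python
from h import *
im=cv2.imread("pics/top0.png"); hsv=cv2.cvtColor(im,cv2.COLOR_BGR2HSV)
def box(m): return m
m=np.zeros(im.shape[:2],np.uint8); m[225:295,180:260]=1
# lens
for nm,lo,hi in[("orange",(8,190,150),(17,255,255)),("yellow",(19,150,130),(30,255,255)),("blue",(100,90,80),(125,255,255))]:
    k=cv2.inRange(hsv,lo,hi)*m; k[:,:194]=0; k[k>0]=255
    n,l,s,c=cv2.connectedComponentsWithStats(k)
    for i in range(1,n):
        if s[i,4]>=6: print(nm,s[i],c[i].round(1),plane("top",[c[i]],38)[0].round(1))
m[:]=0;m[238:308,370:450]=1
k=cv2.inRange(hsv,(0,0,150),(40,60,255))*m; k=cv2.morphologyEx(k,cv2.MORPH_CLOSE,np.ones((9,9),np.uint8))
c=max(cv2.findContours(k,0,1)[0],key=cv2.contourArea); W=plane("top",c.reshape(-1,2),14)[:,:2].astype(np.float32)
r=cv2.minAreaRect(W); print("holder",r, cv2.boxPoints(r).round(1).tolist())
```

```text
orange [199 241   9  16  37] [203.1 248.6] [454.4 239.8  38. ]
orange [202 243  11  16  46] [207.5 250.7] [449.7 229.6  38. ]
yellow [209 239   5   3  11] [211. 240.] [473.8 223.   38. ]
yellow [232 249   5   4  10] [233.9 250.3] [451.2 171.   38. ]
yellow [198 259   5   4  11] [199.8 260.4] [428.1 245.6  38. ]
yellow [220 270   5   4   9] [222.2 271.1] [404.9 194.8  38. ]
blue [221 252  14  18  73] [227.8 260.1] [429.4 183.5  38. ]
holder ((407.28765869140625, -210.3966827392578), (108.59571838378906, 71.71199798583984), 13.819084167480469) [[346.0, -188.5], [363.1000061035156, -258.20001220703125], [468.6000061035156, -232.1999969482422], [451.3999938964844, -162.60000610351562]]
```

Emit:
step_arm:
  moves:
    - {"turn": [0,0,-10.7],"linear": [0,0,0],"claw": -1}
    - {"turn": [0,0,-10.7],"linear": [0,0,0],"claw": -1}
    - {"turn": [0,0,-10.7],"linear": [0,0,0],"claw": -1}
    - {"turn": [0,0,-10.7],"linear": [0,0,0],"claw": -1}
    - {"turn": [0,0,0],"linear": [0.05,-0.007,0],"claw": -1}
    - {"turn": [0,0,0],"linear": [0.05,-0.007,0],"claw": -1}
    - {"turn": [0,0,0],"linear": [0.05,-0.007,0],"claw": -1}
    - {"turn": [0,0,0],"linear": [0.05,-0.007,0],"claw": -1}
    - {"turn": [0,0,0],"linear": [0.05,-0.007,0],"claw": -1}
    - {"turn": [0,0,0],"linear": [0.05,-0.007,0],"claw": -1}

```text
time_s: 1.35
position: [293.1, -222.7, 231.1]
orientation: [-2.663, -1.666, -0.0]
force: [1.1, 0.1, 0.8]
width: 85.3
finger_force: 0.0
```

Emit:
step_arm:
  moves:
    - {"turn": [0,0,0],"linear": [0.05,-0.007,0],"claw": -1}
    - {"turn": [0,0,0],"linear": [0.05,-0.007,0],"claw": -1}
    - {"turn": [0,0,0],"linear": [0.05,-0.007,0],"claw": -1}
    - {"turn": [0,0,0],"linear": [0.05,-0.007,0],"claw": -1}
    - {"turn": [0,0,0],"linear": [0.05,-0.007,0],"claw": -1}
    - {"turn": [0,0,0],"linear": [0.05,-0.007,0],"claw": -1}
    - {"turn": [0,0,0],"linear": [0.05,-0.007,0],"claw": -1}
    - {"turn": [0,0,0],"linear": [0.05,-0.007,0],"claw": -1}
    - {"turn": [0,0,0],"linear": [0.05,-0.007,0],"claw": -1}
    - {"turn": [0,0,0],"linear": [0,0,0],"claw": -1}

```text
time_s: 2.6
position: [433.1, 210.6, 229.9]
orientation: [-2.659, -1.671, 0.003]
force: [-0.2, 0.1, -0.1]
width: 85.5
finger_force: 0.0
```

Run:
```python
from h import *
s=read_state(); im=read_camera("side"); cv2.imwrite("pics/side1.png",im)
print(s['time_s'],s['position'],R.from_rotvec(s['orientation']).as_matrix().round(3))
print(proj("side",[[451,234,38],[474,223,35],[428,246,35],[407,-210,14]]))
```

```text
2.6 [433.0698568  210.57109838 229.88504864] [[ 0.434  0.901 -0.002]
 [ 0.901 -0.434 -0.001]
 [-0.002 -0.002 -1.   ]]
[[251.99539348 202.41349232]
 [261.75004342 203.06206799]
 [242.29740978 203.65522956]
 [316.22046062 306.49129115]]
```

View pics/side1.png

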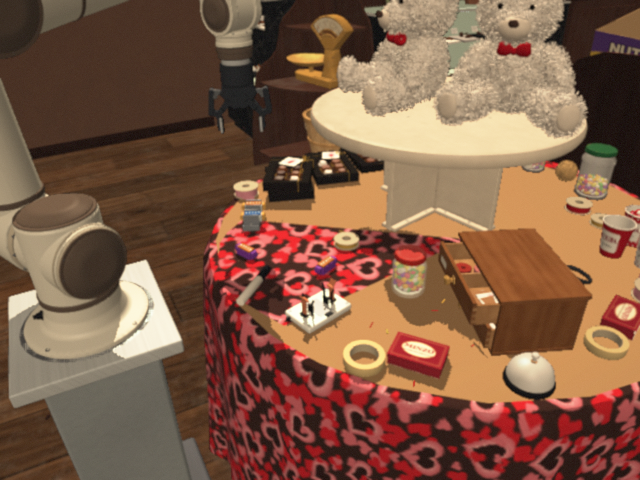

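The side view now shows the rack at about (252,213) and the holder with its clips at about (318,306). I'll triangulate the lens, caps and clips.

Run:
```python
from h import *
im=cv2.imread("pics/side1.png"); hsv=cv2.cvtColor(im,cv2.COLOR_BGR2HSV)
for nm,lo,hi in[("orange",(6,150,120),(17,255,255)),("yellow",(19,130,110),(32,255,255)),("blue",(98,80,70),(125,255,255))]:
    k=cv2.inRange(hsv,lo,hi); q=np.zeros_like(k); q[192:235,238:268]=k[192:235,238:268]
    n,l,s,c=cv2.connectedComponentsWithStats(q)
    for i in range(1,n):
        if s[i,4]>=3: print(nm,s[i],c[i].round(1))
a=cv2.resize(im[185:235,225:285],None,fx=7,fy=7,interpolation=2); b=cv2.resize(im[280:330,285:350],None,fx=6,fy=6,interpolation=2); b=cv2.copyMakeBorder(b,0,50,0,0,0)
cv2.imwrite("pics/crop1.png",np.hstack([a,b[:350]][:2]) if a.shape[0]==b.shape[0] else np.hstack([a,cv2.resize(b[:300],(380,350))]))
print(tri((205.5,250),(252,205)),tri((227.8,260.1),(252,210)))
```

```text
orange [239 201   6  19  45] [241.6 209.5]
orange [262 201   6  21  58] [264.1 211.4]
orange [254 202   2   2   4] [254.5 202.5]
orange [257 202   2   2   4] [257.5 202.5]
blue [247 213   2   2   3] [247.3 213.3]
blue [250 212   5   2   8] [252.2 212.6]
blue [257 212   3   2   4] [257.8 212.8]
(array([451.98428655, 236.58715739,  29.11122395]), np.float64(1.3937499354108631)) (array([429.63992389, 181.9867627 ,  44.23653922]), np.float64(2.3744928405168446))
```

View pics/crop1.png

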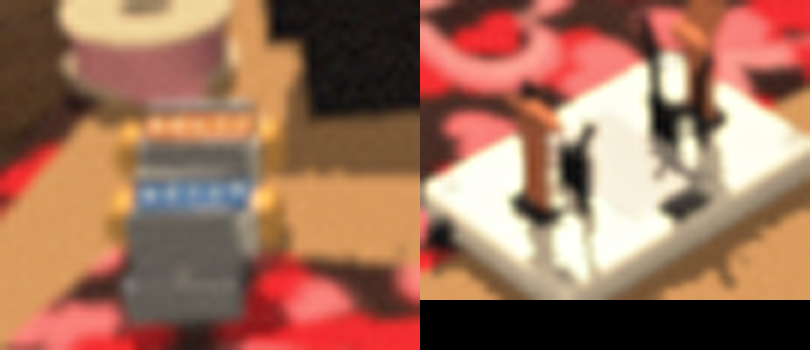

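Run:
```python
from h import *
print("lens",tri((205.5,250),(253.5,202.8)))
print("capA",tri((211,240),(263.7,203.9)),"capB",tri((199.8,260.4),(243.6,204.7)))
t=cv2.imread("pics/top0.png"); s=cv2.imread("pics/side1.png")
for im,(x0,x1,y0,y1) in((t,(385,450,245,300)),(s,(295,345,278,322))):
    h=cv2.cvtColor(im,cv2.COLOR_BGR2HSV); k=np.zeros(im.shape[:2],np.uint8); k[y0:y1,x0:x1]=cv2.inRange(h,(3,90,60),(16,255,255))[y0:y1,x0:x1]
    n,l,st,c=cv2.connectedComponentsWithStats(k)
    for i in range(1,n):
        if st[i,4]>=5: print(st[i],c[i].round(1))
c,a=np.array([407.3,-210.4]),np.radians(13.8); u=np.array([np.cos(a),np.sin(a)])
for z in(48.5,60,14):
  for e in(31.5,-31.5): P=[*(c+u*e),z]; print(z,e,proj("top",[P]).round(1),proj("side",[P]).round(1))
B=cv2.boxPoints(((407.3,-210.4),(112,74),13.8)); print(proj("side",np.c_[B,np.full(4,14)]).round(1))
# side base outline
h=cv2.cvtColor(s,cv2.COLOR_BGR2HSV); k=cv2.inRange(h,(0,0,190),(40,70,255)); q=np.zeros_like(k); q[275:335,280:355]=k[275:335,280:355]
q=cv2.morphologyEx(q,cv2.MORPH_CLOSE,np.ones((9,9),np.uint8)); cn=max(cv2.findContours(q,0,1)[0],key=cv2.contourArea).reshape(-1,2)
r=cv2.minAreaRect(plane("side",cv2.convexHull(cn).reshape(-1,2),14)[:,:2].astype(np.float32)); print("side rect",r)
```

```text
lens (array([453.29050116, 234.19079852,  35.8735797 ]), np.float64(3.4968715940085047))
capA (array([477.28106476, 224.11282993,  30.74661619]), np.float64(4.546564289721578)) capB (array([430.27658896, 247.22377591,  30.56603779]), np.float64(2.6858635017583925))
[ 385  245   65   55 1685] [432.4 269.3]
[399 252  11   8  58] [404.6 255.8]
[385 260  11  40 172] [388.2 284.3]
[403 263   5   3   8] [405.1 263.9]
[408 282  11   9  65] [413.2 286.9]
[295 278  50  23 461] [321.6 285.5]
[295 293  21  23 149] [303.3 301.9]
[330 313  15   9  76] [339.2 318.3]
48.5 31.5 [[405.  257.2]] [[328.1 285.7]]
48.5 -31.5 [[412.5 285.5]] [[303.6 299.2]]
60 31.5 [[405.9 256.4]] [[328.1 280.9]]
60 -31.5 [[413.6 285. ]] [[303.4 294.3]]
14 31.5 [[402.2 259.3]] [[328.3 299.8]]
14 -31.5 [[409.5 286.7]] [[304.2 313.5]]
[[282.3 310.2]
 [307.2 328.6]
 [350.2 303. ]
 [324.8 286.8]]
side rect ((407.6103515625, -214.78250122070312), (113.52921295166016, 74.8956298828125), 14.420820236206055)
```

Emit:
step_arm:
  moves:
    - {"turn": [0,0,0],"linear": [0.03,0.007,0],"claw": -1}
    - {"turn": [0,0,0],"linear": [0,0,0.05],"claw": -1}
    - {"turn": [0,0,0],"linear": [0,0,0.05],"claw": -1}
    - {"turn": [0,0,0],"linear": [0,0,0.05],"claw": -1}
    - {"turn": [0,0,0],"linear": [0,0,0],"claw": -1}
    - {"turn": [0,0,0],"linear": [0,0,0],"claw": -1}

```text
time_s: 3.4
position: [453.1, 231.8, 83.6]
orientation: [2.663, 1.666, 0.003]
force: [-0.0, -0.2, 0.6]
width: 85.2
finger_force: 0.0
```

Run:
```python
from h import *
t=read_camera("top"); s=read_camera("side")
a=cv2.resize(t[215:295,170:250],None,fx=5,fy=5,interpolation=2); b=cv2.resize(s[165:235,215:285],(400,400),interpolation=2)
cv2.imwrite("pics/crop2.png",np.hstack([a,b]))
st=read_state(); p=st['position']; M=R.from_rotvec(st['orientation']).as_matrix(); print(p,st['force'])
```

```text
[453.60851944 232.37971878  84.11303504] [ 0.5782002  -0.28032352  0.10824697]
```

View pics/crop2.png

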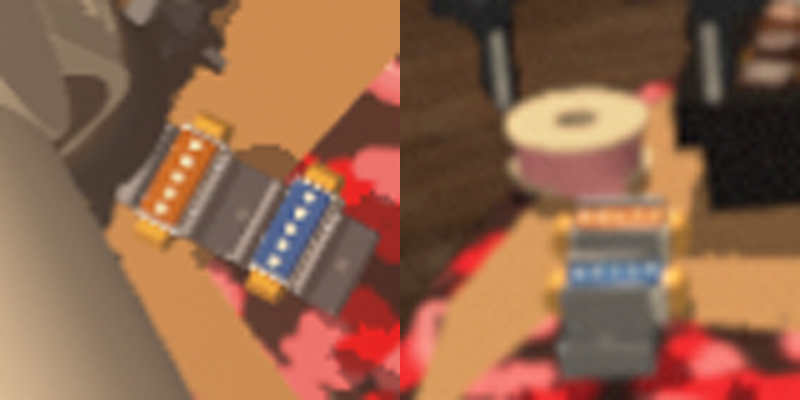

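The fingers straddle the amber lamp. In the side crop their tips are at (502,100) and (713,100), and the lamp is centred at (620,217). Descending with a small shift.

Emit:
step_arm:
  moves:
    - {"turn": [0,0,0],"linear": [0.002,0.003,0.02],"claw": -1}
    - {"turn": [0,0,0],"linear": [0,0,0.02],"claw": -1}
    - {"turn": [0,0,0],"linear": [0,0,0.02],"claw": -1}
    - {"turn": [0,0,0],"linear": [0,0,0.011],"claw": -1}
    - {"turn": [0,0,0],"linear": [0,0,0],"claw": -1}

```text
time_s: 4.12
position: [456.1, 232.6, 10.8]
orientation: [2.663, 1.667, 0.0]
force: [-0.3, 0.1, 1.2]
width: 85.5
finger_force: 0.0
```

Emit:
step_arm:
  force: 30
  moves:
    - {"turn": [0,0,0],"linear": [0,0,0],"claw": 0}
    - {"turn": [0,0,0],"linear": [0,0,0],"claw": 0}
    - {"turn": [0,0,0],"linear": [0,0,0],"claw": 0}
    - {"turn": [0,0,0],"linear": [0,0,0],"claw": 0}
    - {"turn": [0,0,0],"linear": [0,0,0],"claw": 0}

```text
time_s: 4.75
position: [456.5, 232.9, 11.7]
orientation: [2.663, 1.667, 0.003]
force: [-1.4, -0.0, 6.6]
width: 62.6
finger_force: 32.8
```

Emit:
step_arm:
  force: 40
  moves:
    - {"turn": [0,0,0],"linear": [0,0,-0.01],"claw": 0.2}
    - {"turn": [0,0,0],"linear": [0,0,-0.02],"claw": 0.2}
    - {"turn": [0,0,0],"linear": [0,0,-0.04],"claw": 0.2}
    - {"turn": [0,0,0],"linear": [0,0,-0.04],"claw": 0.2}
    - {"turn": [0,0,0],"linear": [0,0,0],"claw": 0.2}
    - {"turn": [0,0,0],"linear": [0,0,0],"claw": 0.2}

```text
time_s: 5.5
position: [455.8, 232.5, 120.2]
orientation: [2.663, 1.667, -0.0]
force: [-1.6, -0.2, -1.4]
width: 62.4
finger_force: 44.0
```

Emit:
step_arm:
  moves:
    - {"turn": [0,0,-9.9],"linear": [0,0,0],"claw": 0.2}
    - {"turn": [0,0,-9.9],"linear": [0,0,0],"claw": 0.2}
    - {"turn": [0,0,-9.9],"linear": [0,0,0],"claw": 0.2}
    - {"turn": [0,0,-9.9],"linear": [0,0,0],"claw": 0.2}
    - {"turn": [0,0,0],"linear": [-0.039,-0.014,0],"claw": 0.2}
    - {"turn": [0,0,0],"linear": [-0.039,-0.014,0],"claw": 0.2}
    - {"turn": [0,0,0],"linear": [-0.039,-0.014,0],"claw": 0.2}
    - {"turn": [0,0,0],"linear": [-0.039,-0.014,0],"claw": 0.2}
    - {"turn": [0,0,0],"linear": [-0.039,-0.014,0],"claw": 0.2}
    - {"turn": [0,0,0],"linear": [-0.039,-0.014,0],"claw": 0.2}

```text
time_s: 6.75
position: [428.7, -16.0, 119.1]
orientation: [-1.939, -2.47, 0.002]
force: [0.6, -0.2, 0.4]
width: 62.6
finger_force: 44.0
```

Emit:
step_arm:
  moves:
    - {"turn": [0,0,0],"linear": [0,0,0.04],"claw": 0.2}
    - {"turn": [0,0,0],"linear": [0,0,0.04],"claw": 0.2}
    - {"turn": [0,0,0],"linear": [0,0,0.02],"claw": 0.2}
    - {"turn": [0,0,0],"linear": [0,0,0],"claw": 0.2}

```text
time_s: 7.25
position: [427.8, -14.7, 18.0]
orientation: [-1.938, -2.467, 0.004]
force: [0.7, 0.5, 1.1]
width: 62.5
finger_force: 44.1
```

Run:
```python
from h import *
s=read_camera("side");st=read_state(); p=st['position']; print(p,st['force'],st['width'])
u,v=proj("side",[p])[0].astype(int); print(u,v)
cv2.imwrite("pics/crop3.png",cv2.resize(s[v-50:v+40,u-60:u+60],(800,600),interpolation=2))
```

```text
[428.76885884 -14.66156916  19.45146468] [ 0.62231604  0.22469441 -0.69817321] 62.40898839524138
284 254
```

View pics/crop3.png

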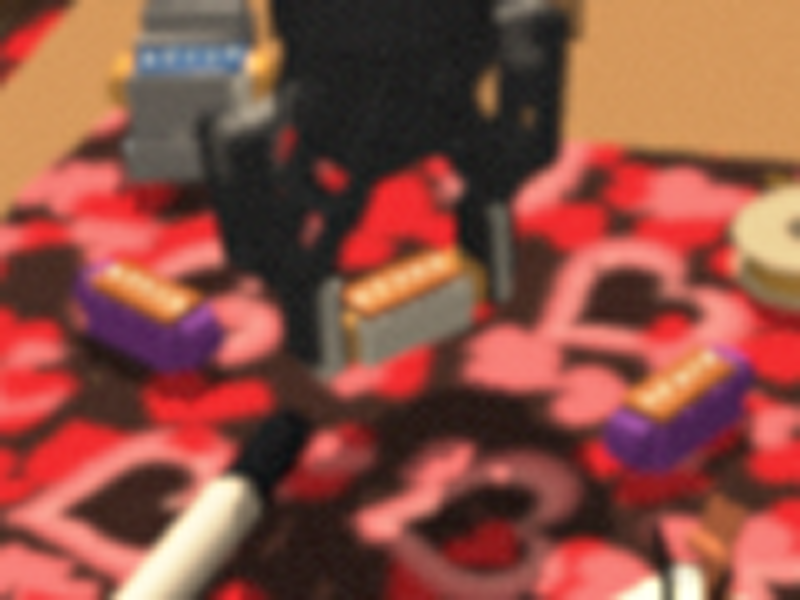

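The lamp hangs level between the fingers, lens up. Its lower edge at about (365,365) is level with the fingertip at (325,375). Lowering gently.

Emit:
step_arm:
  moves:
    - {"turn": [0,0,0],"linear": [0,0,0.01],"claw": 0.2}
    - {"turn": [0,0,0],"linear": [0,0,0.008],"claw": 0.2}
    - {"turn": [0,0,0],"linear": [0,0,0.002],"claw": 0.2}
    - {"turn": [0,0,0],"linear": [0,0,0],"claw": 0.2}

```text
time_s: 7.8
position: [429.7, -14.7, 0.3]
orientation: [-1.941, -2.471, 0.0]
force: [1.0, -0.2, -0.4]
width: 62.3
finger_force: 44.1
```

Emit:
step_arm:
  moves:
    - {"turn": [0,0,0],"linear": [0,0,0.002],"claw": 0.2}
    - {"turn": [0,0,0],"linear": [0,0,0],"claw": 0.2}

```text
time_s: 8.05
position: [429.7, -14.7, -1.7]
orientation: [1.941, 2.471, 0.0]
force: [-1.1, 0.5, -1.2]
width: 62.8
finger_force: 44.1
```

Emit:
step_arm:
  moves:
    - {"turn": [0,0,0],"linear": [0,0,0.001],"claw": 0.2}
    - {"turn": [0,0,0],"linear": [0,0,0],"claw": 0.2}

```text
time_s: 8.3
position: [429.7, -14.7, -2.7]
orientation: [1.941, 2.471, -0.0]
force: [0.3, -0.6, -0.8]
width: 62.7
finger_force: 44.1
```

Emit:
step_arm:
  moves:
    - {"turn": [0,0,0],"linear": [0,0,0.001],"claw": 0.2}
    - {"turn": [0,0,0],"linear": [0,0,0],"claw": 0.2}

```text
time_s: 8.55
position: [429.6, -14.7, -3.8]
orientation: [-1.941, -2.47, 0.0]
force: [-0.1, 0.2, -0.4]
width: 62.7
finger_force: 44.1
```

Emit:
step_arm:
  moves:
    - {"turn": [0,0,0],"linear": [0,0,0.001],"claw": 0.2}
    - {"turn": [0,0,0],"linear": [0,0,0],"claw": 0.2}

```text
time_s: 8.8
position: [429.8, -14.7, -4.1]
orientation: [1.94, 2.47, 0.0]
force: [-3.3, -1.0, 5.7]
width: 62.7
finger_force: 44.6
```

Emit:
step_arm:
  moves:
    - {"turn": [0,0,0],"linear": [0,0,0.001],"claw": 0.2}
    - {"turn": [0,0,0],"linear": [0,0,0],"claw": 0.2}

```text
time_s: 9.05
position: [429.8, -14.7, -4.2]
orientation: [1.94, 2.47, 0.001]
force: [-8.0, 0.4, 16.7]
width: 62.5
finger_force: 45.6
```

Emit:
step_arm:
  moves:
    - {"turn": [0,0,0],"linear": [0,0,-0.0015],"claw": 0.2}
    - {"turn": [0,0,0],"linear": [0,0,0],"claw": -0.6}
    - {"turn": [0,0,0],"linear": [0,0,0],"claw": -1}
    - {"turn": [0,0,0],"linear": [0,0,0],"claw": -1}
    - {"turn": [0,0,0],"linear": [0,0,-0.02],"claw": -1}
    - {"turn": [0,0,0],"linear": [0,0,-0.05],"claw": -1}
    - {"turn": [0,0,0],"linear": [0,0,-0.05],"claw": -1}
    - {"turn": [0,0,0],"linear": [0,0,0],"claw": -1}
    - {"turn": [0,0,0],"linear": [0,0,0],"claw": -1}

```text
time_s: 10.18
position: [429.6, -14.7, 115.3]
orientation: [-1.94, -2.47, 0.0]
force: [-0.5, -0.5, -0.0]
width: 85.3
finger_force: 0.0
```

Emit:
step_arm:
  moves:
    - {"turn": [0,0,10],"linear": [0,0,0],"claw": -1}
    - {"turn": [0,0,10],"linear": [0,0,0],"claw": -1}
    - {"turn": [0,0,10],"linear": [0,0,0],"claw": -1}
    - {"turn": [0,0,10],"linear": [0,0,0],"claw": -1}
    - {"turn": [0,0,10],"linear": [0,0,0],"claw": -1}
    - {"turn": [0,0,10],"linear": [0,0,0],"claw": -1}
    - {"turn": [0,0,10],"linear": [0,0,0],"claw": -1}
    - {"turn": [0,0,10],"linear": [0,0,0],"claw": -1}
    - {"turn": [0,0,10],"linear": [0,0,0],"claw": -1}
    - {"turn": [0,0,0],"linear": [0,0,0],"claw": -1}

```text
time_s: 11.42
position: [429.0, -14.7, 114.4]
orientation: [-3.119, -0.377, 0.004]
force: [-0.4, 0.3, -0.9]
width: 85.0
finger_force: 0.0
```

Run:
```python
from h import *
st=read_state(); print(st['position'],R.from_rotvec(st['orientation']).as_matrix().round(3).tolist())
for n in("side","top"):
    im=read_camera(n); cv2.imwrite(f"pics/{n}4.png",im); h=cv2.cvtColor(im,cv2.COLOR_BGR2HSV)
    u,v=proj(n,[[429.8,-14.7,22]])[0]; print(n,u,v)
    k=cv2.inRange(h,(6,150,120),(20,255,255)); q=np.zeros_like(k); a,b=int(u),int(v); q[b-20:b+20,a-25:a+25]=k[b-20:b+20,a-25:a+25]; q=cv2.morphologyEx(q,cv2.MORPH_CLOSE,np.ones((3,3),np.uint8))
    N,l,s,c=cv2.connectedComponentsWithStats(q)
    for i in range(1,N):
        if s[i,4]>15:
            pts=np.argwhere(l==i)[:,::-1]; W=plane(n,pts,22)[:,:2].astype(np.float32); print(s[i],c[i],cv2.minAreaRect(W),W.mean(0))
s=cv2.imread("pics/side4.png");t=cv2.imread("pics/top4.png")
u,v=proj("side",[[429.8,-14.7,22]])[0].astype(int);a=s[v-35:v+25,u-40:u+40]
u,v=proj("top",[[429.8,-14.7,22]])[0].astype(int);b=t[v-30:v+30,u-40:u+40]
cv2.imwrite("pics/crop4.png",cv2.resize(np.hstack([a,b]),(800,300),interpolation=2))
```

```text
[428.99647343 -14.66067474 114.35989587] [[0.971, 0.238, -0.002], [0.238, -0.971, 0.0], [-0.002, -0.001, -1.0]]
side 284.63214112534286 253.5623968386903
[272 249  26  17 153] [282.53594771 256.03267974] ((424.5175476074219, -25.143905639648438), (71.95796966552734, 36.021644592285156), 13.163437843322754) [421.57013 -21.66361]
top 318.17101839563026 261.7321255628808
```

View pics/crop4.png

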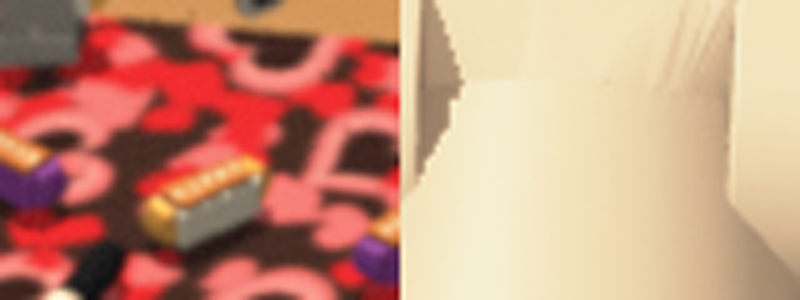

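The lamp lies lens up at the expected spot: its lens is centred at about (286,254) against a predicted (285,254). Regrasping across the middle.

Emit:
step_arm:
  moves:
    - {"turn": [0,0,0],"linear": [0,0,0.04],"claw": -1}
    - {"turn": [0,0,0],"linear": [0,0,0.04],"claw": -1}
    - {"turn": [0,0,0],"linear": [0,0,0.02],"claw": -1}
    - {"turn": [0,0,0],"linear": [0,0,0.011],"claw": -1}
    - {"turn": [0,0,0],"linear": [0,0,0],"claw": -1}

```text
time_s: 12.15
position: [429.4, -14.7, 4.4]
orientation: [-3.119, -0.377, 0.002]
force: [0.5, -0.8, 0.1]
width: 85.7
finger_force: 0.0
```

Emit:
step_arm:
  force: 25
  moves:
    - {"turn": [0,0,0],"linear": [0,0,0],"claw": 0}
    - {"turn": [0,0,0],"linear": [0,0,0],"claw": 0.4}
    - {"turn": [0,0,0],"linear": [0,0,0],"claw": 1}
    - {"turn": [0,0,0],"linear": [0,0,0],"claw": 1}
    - {"turn": [0,0,0],"linear": [0,0,0],"claw": 1}
    - {"turn": [0,0,0],"linear": [0,0,0],"claw": 1}

```text
time_s: 12.9
position: [430.0, -14.7, 5.2]
orientation: [3.119, 0.375, 0.001]
force: [0.0, -0.6, 6.3]
width: 21.4
finger_force: 25.5
```

Emit:
step_arm:
  force: 60
  moves:
    - {"turn": [0,0,0],"linear": [0,0,0],"claw": 1}
    - {"turn": [0,0,0],"linear": [0,0,0],"claw": 1}
    - {"turn": [0,0,0],"linear": [0,0,0],"claw": 1}

```text
time_s: 13.28
position: [430.2, -14.7, 5.4]
orientation: [3.119, 0.375, 0.002]
force: [-0.9, -1.5, 6.2]
width: 20.7
finger_force: 59.8
```

Emit:
step_arm:
  moves:
    - {"turn": [0,0,0],"linear": [0,0,-0.02],"claw": 1}
    - {"turn": [0,0,0],"linear": [0,0,-0.05],"claw": 1}
    - {"turn": [0,0,0],"linear": [0,0,-0.04],"claw": 1}
    - {"turn": [0,0,0],"linear": [-0.017,0.046,0],"claw": 1}
    - {"turn": [0,0,0],"linear": [-0.017,0.046,0],"claw": 1}
    - {"turn": [0,0,0],"linear": [-0.017,0.046,0],"claw": 1}
    - {"turn": [0,0,0],"linear": [-0.017,0.046,0],"claw": 1}
    - {"turn": [0,0,0],"linear": [0,0,0],"claw": 1}
    - {"turn": [0,0,0],"linear": [0,0,0],"claw": 1}

```text
time_s: 14.4
position: [407.0, -209.3, 114.4]
orientation: [-3.119, -0.374, 0.001]
force: [-0.1, -0.6, -0.7]
width: 21.0
finger_force: 59.1
```

Run:
```python
from h import *
st=read_state(); p=st['position']; print(p,R.from_rotvec(st['orientation']).as_matrix().round(3).tolist(),st['width'])
for n in("side","top"): cv2.imwrite(f"pics/{n}5.png",read_camera(n))
s=cv2.imread("pics/side5.png");t=cv2.imread("pics/top5.png")
print(proj("side",[[p[0],p[1],p[2]-5.3+11]]),proj("top",[p]))
a=cv2.resize(s[255:330,275:355],(560,525),interpolation=2)
cv2.imwrite("pics/crop5.png",a)
M=R.from_rotvec(st['orientation']).as_matrix(); o=p+[0,0,-5.3]
for e in(-32,32): print("tip",proj("side",[o+M[:,0]*e+[0,0,11]]))
c=np.array([407.5,-211]); a=np.radians(13.9); u=np.array([np.cos(a),np.sin(a)])
for e in(-31.5,31.5): print("bead",proj("side",[[*(c+u*e),48.5]]))
```

```text
[ 406.97339183 -209.3394467   114.37496216] [[0.972, 0.236, -0.001], [0.236, -0.972, 0.001], [-0.001, -0.001, -1.0]] 21.00343516371797
[[314.8494837  260.93084665]] [[414.35256264 267.80926709]]
tip [[301.63871413 267.54339499]]
tip [[327.5724161 254.5601846]]
bead [[303.87428492 299.3531715 ]]
bead [[328.33116277 285.84601006]]
```

View pics/crop5.png

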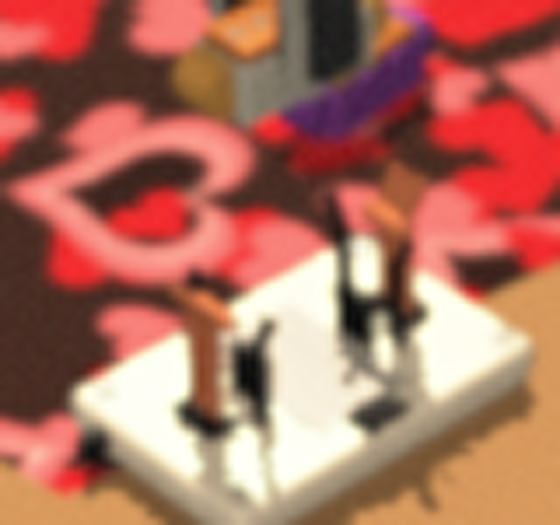

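The holder stands clear and the lamp hangs above it; its left cap is at about (303,266) in the side view. I'll now estimate the side camera's bias from the held lamp, whose position is known, and correct the holder position with it.

Run:
```python
from h import *
s=cv2.imread("pics/side5.png"); h=cv2.cvtColor(s,cv2.COLOR_BGR2HSV)
st=read_state(); p=st['position']; M=R.from_rotvec(st['orientation']).as_matrix(); o=p+[0,0,-5.3]; X=M[:,0]; Y=-M[:,1]; Z=np.array([0,0,1.])
P=lambda x,y,z:(o+x*X+y*Y+z*Z)
nm={"capLowTipFront":(-32,-7,8),"capLowTipBack":(-32,7,8),"capfrontbottom":(-28.5,-7,3),"bodyFLbot":(-23,-11,0),"bodyFLtop":(-23,-11,22),"bodyFRbot":(23,-11,0),"bodyBLtop":(-23,11,22),"tipBackTop":(-32,7,14)}
for k,v in nm.items(): print(k,proj("side",[P(*v)]).round(1))
k=cv2.inRange(h,(17,110,60),(32,255,255)); q=np.zeros_like(k); q[255:280,290:312]=k[255:280,290:312]
n,l,S,c=cv2.connectedComponentsWithStats(q)
for i in range(1,n):
    if S[i,4]>5: print("brass",S[i],c[i])
print("V row profile S/V near body bottom"); 
for u in(309,311,313,315): print(u,[tuple(h[v,u]) [0:3] for v in range(268,278)])
# finger bias at rack, holder rect in side5
q=cv2.inRange(h,(0,0,190),(40,70,255)); m=np.zeros_like(q); m[283:335,280:355]=q[283:335,280:355]; m=cv2.morphologyEx(m,cv2.MORPH_CLOSE,np.ones((9,9),np.uint8))
cn=max(cv2.findContours(m,0,1)[0],key=cv2.contourArea); hu=cv2.convexHull(cn).reshape(-1,2)
print(cv2.minAreaRect(plane("side",hu,14)[:,:2].astype(np.float32)), "extremes",hu[hu[:,0].argmin()],hu[hu[:,0].argmax()],hu[hu[:,1].argmin()],hu[hu[:,1].argmax()])
```

```text
capLowTipFront [[304.2 270.2]]
capLowTipBack [[299.3 267. ]]
capfrontbottom [[305.8 271.7]]
bodyFLbot [[309.5 272.8]]
bodyFLtop [[309.2 262.7]]
bodyFRbot [[328.1 263.3]]
bodyBLtop [[301.3 257.9]]
tipBackTop [[299.1 264.3]]
V row profile S/V near body bottom
309 [(np.uint8(18), np.uint8(55), np.uint8(138)), (np.uint8(17), np.uint8(56), np.uint8(141)), (np.uint8(18), np.uint8(57), np.uint8(138)), (np.uint8(20), np.uint8(56), np.uint8(132)), (np.uint8(11), np.uint8(76), np.uint8(134)), (np.uint8(3), np.uint8(125), np.uint8(153)), (np.uint8(2), np.uint8(146), np.uint8(189)), (np.uint8(2), np.uint8(140), np.uint8(224)), (np.uint8(2), np.uint8(133), np.uint8(236)), (np.uint8(2), np.uint8(131), np.uint8(241))]
311 [(np.uint8(19), np.uint8(48), np.uint8(133)), (np.uint8(22), np.uint8(49), np.uint8(131)), (np.uint8(20), np.uint8(46), np.uint8(132)), (np.uint8(12), np.uint8(71), np.uint8(143)), (np.uint8(4), np.uint8(135), np.uint8(182)), (np.uint8(2), np.uint8(176), np.uint8(190)), (np.uint8(1), np.uint8(177), np.uint8(163)), (np.uint8(2), np.uint8(159), np.uint8(136)), (np.uint8(3), np.uint8
[... 432 characters left out ...]
 (np.uint8(4), np.uint8(156), np.uint8(93)), (np.uint8(7), np.uint8(129), np.uint8(79))]
315 [(np.uint8(19), np.uint8(51), np.uint8(125)), (np.uint8(16), np.uint8(45), np.uint8(124)), (np.uint8(176), np.uint8(48), np.uint8(117)), (np.uint8(170), np.uint8(140), np.uint8(133)), (np.uint8(174), np.uint8(198), np.uint8(184)), (np.uint8(178), np.uint8(210), np.uint8(222)), (np.uint8(0), np.uint8(204), np.uint8(196)), (np.uint8(1), np.uint8(187), np.uint8(135)), (np.uint8(2), np.uint8(161), np.uint8(90)), (np.uint8(6), np.uint8(176), np.uint8(74))]
((407.6035461425781, -214.7284698486328), (113.48394012451172, 74.83502960205078), 14.293379783630371) extremes [286 313] [349 303] [327 289] [310 329]
```

Run:
```python
from h import *
def rect(n,f,box,thr,k=9):
    s=cv2.imread(f); x0,x1,y0,y1=box; F=8
    g=cv2.resize(s[y0:y1,x0:x1].min(2),None,fx=F,fy=F,interpolation=cv2.INTER_CUBIC)
    m=cv2.morphologyEx((g>thr).astype(np.uint8),cv2.MORPH_CLOSE,np.ones((k*F,k*F),np.uint8))
    c=cv2.convexHull(max(cv2.findContours(m,0,1)[0],key=cv2.contourArea)).reshape(-1,2)
    px=(c+.5)/F-.5+[x0,y0]; r=cv2.minAreaRect(plane(n,px,14)[:,:2].astype(np.float32)); print(n,thr,np.round(r[0],1),np.round(r[1],1),round(r[2],1))
for t in(120,150,180,200): rect("top","pics/top0.png",(370,450,238,308),t)
for t in(120,150,180,200,215): rect("side","pics/side5.png",(278,358,284,336),t)
g=cv2.imread("pics/side5.png").min(2); print(g[300:334,315]); print(g[295:312,335])
```

```text
top 120 [ 412.7 -186.1] [165.9 120.7] 13.7
top 150 [ 415.8 -208.7] [159.8  74.7] 13.0
top 180 [ 407.2 -210.7] [110.   72.1] 13.8
top 200 [ 407.3 -210.7] [108.4  70.9] 13.8
side 120 [ 403.8 -208.2] [167.4 143.9] 65.8
side 150 [ 406.3 -214.6] [120.2  75.7] 14.0
side 180 [ 408.9 -213.6] [111.   72.5] 13.9
side 200 [ 409.  -213.5] [109.   70.8] 14.0
side 215 [ 408.9 -213.5] [107.5  69.4] 13.9
[213 208 211 217 220 221 218 215 216 217 219 221 222 232 238 241 242 241
 242 245 246 245 246 239 212 169 144 130 120 107  79  59  54  54]
[232 234 208 145  99 114 177 227 234 218 199 195 189 174 177 162 144]
```

Emit:
step_arm:
  moves:
    - {"turn": [0,0,0],"linear": [0.001,0.004,0],"claw": 1}
    - {"turn": [0,0,0],"linear": [0,0,0.03],"claw": 1}
    - {"turn": [0,0,0],"linear": [0,0,0.02],"claw": 1}
    - {"turn": [0,0,0],"linear": [0,0,0],"claw": 1}
    - {"turn": [0,0,0],"linear": [0,0,0],"claw": 1}

```text
time_s: 15.12
position: [409.7, -213.2, 65.7]
orientation: [3.118, 0.376, 0.001]
force: [0.6, -0.5, -1.6]
width: 20.3
finger_force: 59.1
```

Run:
```python
from h import *
s=read_camera("side"); cv2.imwrite("pics/side6.png",s); st=read_state(); print(st['position'],st['force'])
cv2.imwrite("pics/crop6.png",cv2.resize(s[265:320,285:350],(780,600)[0:1]+(660,),interpolation=2)[:600])
```

```text
[ 409.80327334 -213.29894061   65.91236988] [ 0.29578188 -0.2340269   0.04227111]
```

View pics/crop6.png

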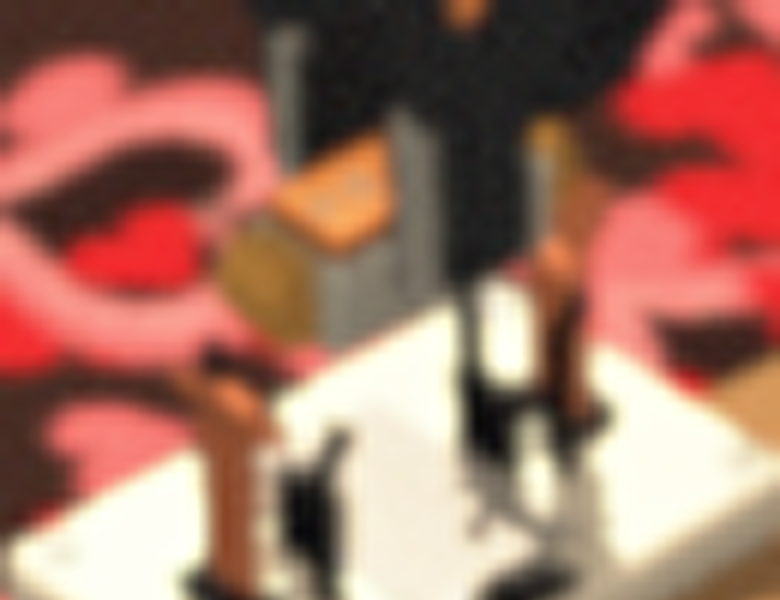

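The lamp sits above and between the clips: left cap tip at about (250,285) over the bead at (230,400), right cap at (550,145) over the bead at (557,250). The error is symmetric within about a millimetre, so I'll lower it by feel.

Emit:
step_arm:
  moves:
    - {"turn": [0,0,0],"linear": [0,0,0.005],"claw": 1}
    - {"turn": [0,0,0],"linear": [0,0,0.004],"claw": 1}
    - {"turn": [0,0,0],"linear": [0,0,0.002],"claw": 1}
    - {"turn": [0,0,0],"linear": [0,0,0],"claw": 1}

```text
time_s: 15.68
position: [409.0, -213.2, 53.6]
orientation: [-3.119, -0.375, 0.0]
force: [-0.1, -0.7, -0.1]
width: 20.8
finger_force: 59.1
```

Emit:
step_arm:
  moves:
    - {"turn": [0,0,0],"linear": [0,0,0.002],"claw": 1}
    - {"turn": [0,0,0],"linear": [0,0,0],"claw": 1}

```text
time_s: 15.92
position: [409.3, -213.2, 51.8]
orientation: [3.119, 0.375, 0.0]
force: [1.6, 0.1, 0.0]
width: 20.5
finger_force: 59.1
```

Emit:
step_arm:
  moves:
    - {"turn": [0,0,0],"linear": [0,0,0.0015],"claw": 1}
    - {"turn": [0,0,0],"linear": [0,0,0],"claw": 1}

```text
time_s: 16.18
position: [409.4, -213.4, 50.6]
orientation: [3.119, 0.375, 0.001]
force: [1.2, -0.8, 2.3]
width: 20.3
finger_force: 59.4
```

Emit:
step_arm:
  moves:
    - {"turn": [0,0,0],"linear": [0,0,0.0015],"claw": 1}
    - {"turn": [0,0,0],"linear": [0,0,0],"claw": 1}

```text
time_s: 16.42
position: [409.6, -213.5, 49.5]
orientation: [3.118, 0.375, 0.002]
force: [1.0, -0.3, 5.8]
width: 20.7
finger_force: 60.0
```

Emit:
step_arm:
  moves:
    - {"turn": [0,0,0],"linear": [0,0,0.002],"claw": 1}
    - {"turn": [0,0,0],"linear": [0,0,0],"claw": 1}

```text
time_s: 16.68
position: [409.9, -213.7, 48.0]
orientation: [3.118, 0.374, 0.003]
force: [0.4, -1.2, 9.3]
width: 20.5
finger_force: 60.4
```

Emit:
step_arm:
  moves:
    - {"turn": [0,0,0],"linear": [0,0,0.002],"claw": 1}
    - {"turn": [0,0,0],"linear": [0,0,0],"claw": 1}

```text
time_s: 16.92
position: [409.6, -213.7, 45.4]
orientation: [3.118, 0.374, 0.002]
force: [0.7, -1.1, 4.1]
width: 20.9
finger_force: 59.7
```

Emit:
step_arm:
  moves:
    - {"turn": [0,0,0],"linear": [0,0,0.002],"claw": 1}
    - {"turn": [0,0,0],"linear": [0,0,0],"claw": 1}

```text
time_s: 17.18
position: [409.3, -213.4, 42.8]
orientation: [3.119, 0.375, 0.001]
force: [2.9, -1.7, 1.3]
width: 20.4
finger_force: 59.5
```

Emit:
step_arm:
  moves:
    - {"turn": [0,0,0],"linear": [0,0,0.003],"claw": 1}
    - {"turn": [0,0,0],"linear": [0,0,0.002],"claw": 1}
    - {"turn": [0,0,0],"linear": [0,0,0],"claw": 1}

```text
time_s: 17.55
position: [408.7, -212.8, 36.7]
orientation: [-3.118, -0.375, 0.002]
force: [4.2, 0.2, -8.1]
width: 20.3
finger_force: 58.9
```

Emit:
step_arm:
  moves:
    - {"turn": [0,0,0],"linear": [0,0,0.0015],"claw": 1}
    - {"turn": [0,0,0],"linear": [0,0,0],"claw": 1}

```text
time_s: 17.8
position: [408.9, -213.0, 35.8]
orientation: [-3.118, -0.375, 0.001]
force: [2.3, 1.5, -6.0]
width: 20.8
finger_force: 59.1
```

Emit:
step_arm:
  moves:
    - {"turn": [0,0,0],"linear": [0,0,0.001],"claw": 1}
    - {"turn": [0,0,0],"linear": [0,0,0],"claw": 1}

```text
time_s: 18.05
position: [409.1, -213.2, 35.4]
orientation: [-3.119, -0.375, 0.0]
force: [1.3, 0.5, -1.5]
width: 20.6
finger_force: 59.6
```

Emit:
step_arm:
  moves:
    - {"turn": [0,0,0],"linear": [0,0,0],"claw": 0.3}
    - {"turn": [0,0,0],"linear": [0,0,0],"claw": 0}
    - {"turn": [0,0,0],"linear": [0,0,0],"claw": 0}
    - {"turn": [0,0,0],"linear": [0,0,0],"claw": 0}
    - {"turn": [0,0,0],"linear": [0,0,-0.03],"claw": 0}
    - {"turn": [0,0,0],"linear": [0,0,-0.03],"claw": 0}
    - {"turn": [0,0,0],"linear": [0,0,0],"claw": 0}

```text
time_s: 18.92
position: [410.3, -213.8, 97.5]
orientation: [3.117, 0.375, 0.005]
force: [0.2, -0.5, -0.4]
width: 42.3
finger_force: 0.0
```

Run:
```python
from h import *
s=read_camera("side"); cv2.imwrite("pics/side7.png",s); st=read_state(); p=st['position']; print(p,st['force'])
h=cv2.cvtColor(s,cv2.COLOR_BGR2HSV)
k=cv2.inRange(h,(5,170,170),(20,255,255)); q=np.zeros_like(k); q[270:310,296:336]=k[270:310,296:336]
q=cv2.morphologyEx(q,cv2.MORPH_CLOSE,np.ones((3,3),np.uint8)); n,l,S,c=cv2.connectedComponentsWithStats(q)
for i in range(1,n):
    if S[i,4]>5: print(S[i],c[i])
for z in(52,56,60): print(z,proj("side",[[408.7,-213,z]]))
```

```text
[ 409.62818608 -213.49325602   95.9350116 ] [-1.32305342  0.53322026 -0.30802774]
[313 288  19  11  24] [322.58333333 292.375     ]
52 [[317.32533783 291.37035687]]
56 [[317.28417928 289.68170619]]
60 [[317.24284007 287.98584013]]
```

Emit:
step_arm:
  force: 20
  moves:
    - {"turn": [0,0,0],"linear": [0,0,0],"claw": 1}
    - {"turn": [0,0,0],"linear": [0,0,0],"claw": 1}
    - {"turn": [0,0,0],"linear": [0,0,0],"claw": 1}
    - {"turn": [0,0,0],"linear": [0,0,0],"claw": 1}
    - {"turn": [0,0,0],"linear": [0,0,0.02],"claw": 1}
    - {"turn": [0,0,0],"linear": [0,0,0.015],"claw": 1}
    - {"turn": [0,0,0],"linear": [0,0,0.003],"claw": 1}
    - {"turn": [0,0,0],"linear": [0,0,0],"claw": 1}

```text
time_s: 19.98
position: [409.1, -213.2, 57.4]
orientation: [-3.119, -0.375, 0.0]
force: [-0.1, 0.1, -0.2]
width: -0.4
finger_force: 0.0
```

Emit:
step_arm:
  moves:
    - {"turn": [0,0,0],"linear": [0,0,0.002],"claw": 1}
    - {"turn": [0,0,0],"linear": [0,0,0],"claw": 1}

```text
time_s: 20.23
position: [409.3, -213.3, 55.5]
orientation: [3.119, 0.375, 0.001]
force: [0.3, 0.7, -0.4]
width: -0.1
finger_force: 0.0
```

Emit:
step_arm:
  moves:
    - {"turn": [0,0,0],"linear": [0,0,0.001],"claw": 1}
    - {"turn": [0,0,0],"linear": [0,0,0],"claw": 1}

```text
time_s: 20.48
position: [409.2, -213.2, 54.3]
orientation: [3.119, 0.375, 0.0]
force: [-0.5, -0.5, -0.2]
width: -0.1
finger_force: 0.0
```

Emit:
step_arm:
  moves:
    - {"turn": [0,0,0],"linear": [0,0,0.001],"claw": 1}
    - {"turn": [0,0,0],"linear": [0,0,0],"claw": 1}

```text
time_s: 20.72
position: [409.1, -213.2, 53.2]
orientation: [-3.119, -0.375, 0.0]
force: [-0.6, 0.2, -0.3]
width: 0.3
finger_force: 0.0
```

Emit:
step_arm:
  moves:
    - {"turn": [0,0,0],"linear": [0,0,0.001],"claw": 1}
    - {"turn": [0,0,0],"linear": [0,0,0],"claw": 1}

```text
time_s: 20.98
position: [409.1, -213.2, 52.2]
orientation: [-3.119, -0.375, 0.0]
force: [0.3, -0.2, 0.4]
width: 0.1
finger_force: 0.0
```

Emit:
step_arm:
  moves:
    - {"turn": [0,0,0],"linear": [0,0,0.001],"claw": 1}
    - {"turn": [0,0,0],"linear": [0,0,0],"claw": 1}

```text
time_s: 21.22
position: [409.2, -213.3, 52.0]
orientation: [3.119, 0.375, 0.001]
force: [-1.2, 0.5, 6.4]
width: 0.1
finger_force: 3.2
```

Emit:
step_arm:
  moves:
    - {"turn": [0,0,0],"linear": [0,0,0.0005],"claw": 1}
    - {"turn": [0,0,0],"linear": [0,0,0],"claw": 1}
    - {"turn": [0,0,0],"linear": [0,0,0],"claw": 1}

```text
time_s: 21.6
position: [409.3, -213.4, 51.9]
orientation: [3.118, 0.375, 0.001]
force: [-3.3, 1.1, 10.6]
width: 0.2
finger_force: 5.3
```

Emit:
step_arm:
  moves:
    - {"turn": [0,0,0],"linear": [0,0,-0.005],"claw": 1}
    - {"turn": [0,0,0],"linear": [0,0,-0.03],"claw": 1}
    - {"turn": [0,0,0],"linear": [0,0,-0.05],"claw": 1}
    - {"turn": [0,0,0],"linear": [0,0,-0.05],"claw": 1}
    - {"turn": [0,0,0],"linear": [0,0,0],"claw": 1}
    - {"turn": [0,0,0],"linear": [0,0,0],"claw": 1}
    - {"turn": [0,0,0],"linear": [0,0,0],"claw": 1}

```text
time_s: 22.48
position: [408.7, -212.9, 184.5]
orientation: [-3.118, -0.375, 0.003]
force: [0.5, 0.7, -0.1]
width: -0.4
finger_force: 0.0
```

Run:
```python
from h import *
s=read_camera("side"); cv2.imwrite("pics/side8.png",s); h=cv2.cvtColor(s,cv2.COLOR_BGR2HSV)
k=cv2.inRange(h,(8,120,150),(25,255,255)); q=np.zeros_like(k); q[275:305,300:335]=k[275:305,300:335]
pts=np.argwhere(cv2.morphologyEx(q,cv2.MORPH_CLOSE,np.ones((3,3),np.uint8)))[:,::-1]
W=plane("side",pts,52)[:,:2].astype(np.float32); print(cv2.minAreaRect(W),W.mean(0),len(pts)); print(read_state()['force'],read_state()['position'],job_done())
```

```text
((412.892822265625, -223.17593383789062), (96.80452728271484, 45.23068618774414), 14.11318302154541) [ 409.90848 -214.92725] 272
the job is handed in; nothing more can be done
[0.97897085 1.48231032 0.63815663] [ 408.67066449 -212.95630661  184.50918561] None
```

The amber lamp is snapped into the holder lens up, pressed on top with about 10 N (contact at 52 mm, the fully-home height) and let go, and the job was handed in at about 22.5 s; no verdict came back.

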